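# Last piece into the moving carton, checked along the rim

### The arm

A 6-joint arm with a two-finger parallel gripper is mounted at the origin on the work surface. World frame = base frame: x ahead of the robot, y to its left, z up, the work surface at z = 0. Lengths are in m, angles in rad, forces in N, time in s.
With the tool pointing down it reaches from about 0.225 to 0.725 m from the base axis. Payload 3.1 kg.
Tool frame: the origin (TCP) lies midway between the tips of the shut fingers; the grasp point (between the pads) lies robot.grasp_offset behind it (robot.grasp_offset is the distance from the TCP to the grasp point, in m); z points along the fingers, y is the line along which they close (so a half turn about z gives the same grasp; the last joint's range is limited). The gripper opens to 85 mm and grips with 20 to 120 N. Pads are 22 mm wide; open, the fingers measure 114 mm over their backs; the gripper's body (76 mm by 85 mm) begins 54 mm behind the grasp point. The pads swing forward as they close: fully open they stand 13 mm farther back than shut.
Start: joints at [1.156, 0.048, 0.099, 1.622, 0, 1.443], TCP at [0.149, 0.504, 0.231] pointing down, gripper open.
Joint ranges: [-2.91, 2.91], [-0.99, 1.94], [-1.21, 1.42], [-2.12, 2.29], [-1.49, 1.47], [-3.14, 3.14]. Speed limits (rad/s): [2.79, 2.79, 3.14, 3.14, 3.14, 3.14].

### API

Orientations are given as a rotation vector (axis times angle).
In Python, from rig import robot gives the robot as it stands. The module is installed in compiled form; this text tells all that it offers. Calls block until the motion is done:
- robot.move_pose(position, orientation): joint-space move of the TCP to a pose.
- robot.movel(position, speed=0.15, rotation=None, stop_force=None): straight line of the TCP; rotation=None keeps the orientation; speed is the mean speed in m/s. With stop_force (N) it stops when the force on the tool has changed by that much, and returns True; else False.
- robot.move_joints(angles): joint-space move.
- robot.command_gripper(opening, strength=None): opening from 0.0 (shut) to 1.0 (fully open); strength is the grip in N (None keeps the last); returns when the fingers have stopped.
- robot.sleep(seconds).
- robot.inverse_kinematics(position, orientation): joint angles nearest the present ones, or None.
- robot.state(): the state.
- robot.get_image(name): name is "side" or "top" or "wrist"; returns a dict with "pixels" (480x640x3 uint8, blue, green, red), "fovy" (degrees; the focal length in pixels is half the picture's height over the tangent of half this angle, whatever the lens; pixels are square), "cx", "cy" (the principal point, pixels), "distortion" ([k1, k2, p1, p2, k3] as OpenCV has them; the pictures are not rectified), "world_to_cam" (4x4, takes a point from world to camera coordinates); the wrist camera has in their place "hand_eye" (4x4, takes a point from camera to tool coordinates, whose origin is the TCP and whose axes are the flange's). Camera axes: x right, y up, looking along -z (the intrinsics and any distortion apply to the point x, -y, -z); pixel columns grow to the right and rows downward; lengths in m; the calibration is good to about 2 mm. A picture is of the moment at which its call begins: read the wrist's pose just before it. There is no depth.
A pose or a line that the arm cannot do raises robot.IKError and nothing moves.
- robot.close_job(): hands the job in; it is judged then, once.
The state is a dict: "time": time; "q": joint angles; "qd": joint speeds; "effort": joint torques, N m; "ee_pos": TCP position; "tcp_rot": TCP orientation; "ft_force": force on the tool from outside, world axes, zero at the start; "torque": the same for the moment, N m; "gripper_width": opening from 0.0 (shut) to 1.0 (fully open); "gripper_force": force on a finger pad.
Only numpy, scipy, OpenCV 4.12 (cv2) and the standard library are available. Lean on these libraries where they do the work, as an engineer would, in place of code of your own. Each camera call takes 0.05 s, during which the arm holds its last target. There are 200 camera calls.

### The job

Pack the L-shaped wooden bookend from the sloping stand into the L-shaped gap in the carton, flat on the gap's floor so that nothing stands above the rim. Then check with the dark wooden slat from the books: laid level across the carton, slide it lightly along the rim, always touching, all the way from the red-taped end to the other end. Put the slat back on the books, and leave everything else where it is.

Things in the scene. Friction and masses are not known exactly. Their poses are not given: they have to be found in the camera images.
- carton: Fixed, packed cardboard carton, open on top, 162 (its x) x 222 (its y) mm outside, walls 6 mm, level rim 72 mm above the desk. Origin: centre of its underside, z up. The end wall at its -y end carries red tape. Its contents lie 10 mm or more below the rim and leave one L-shaped gap, 4 mm larger all round than the bookend.
- gap (a point): Point on the gap's floor, 20 mm above the desk, under the middle of the gap's long arm; axes as the carton's. The long arm runs along x, the short arm goes towards +y from its -x end. The seated bookend has its axes parallel to these (same directions), its centre 22 mm above this point, its top 8 mm below the rim.
- rim (a point): Centre of the carton's mouth, at rim height (72 mm above the desk); axes as the carton's. Contents beside the gap's long arm are low (tops 42 mm above the desk): above them there is 44 mm of free width on its -y side (a white case, top 62 mm, beyond) and about 67 mm on its +y side (box and tin, top 61 mm, beyond).
- stand: Fixed aluminium stand, 220 mm wide (its y), about 140 mm deep (its x), origin: centre of its underside on the desk. Its panel slopes 30 degrees, rising towards its +x (away from the robot), from 35 mm to 110 mm above the desk. A lip, 10 mm high above the panel, runs along its lower edge.
- bookend_center (a point): Loose light-wood bookend, an L 44 mm deep (its z), about 140 g. Long arm 120 mm (its x) x 22 mm (its y); short arm 22 mm thick, at its -x end, reaching 74 mm towards +y from this point. Point: centre of the long arm, half-way up. It starts flat on the sloping panel (its z leaning 30 degrees), long arm along and against the lip, its y up the slope.
- slat_center (a point): Loose dark-wood straight slat, 230 mm (its x) x 18 mm (its y) x 36 mm high (its z), about 90 g, standing on its narrow edge on the books. Point: its centre.
- books_top (a point): Centre of the top of a fixed flat pile of books with a red cover, 250 (its x) x 118 (its y) mm, top 47 mm above the desk; the slat starts here and comes back here.
- mug: Bystander, to be left alone: blue mug with a handle, 76 across, 90 high mm. Origin: its underside.
- gel: Bystander, to be left alone: clear bottle with a green cap, 60 across, 170 high mm. Origin: its underside.
- flask: Bystander, to be left alone: steel flask, 66 across, 210 high mm. Origin: its underside.
- tape: Bystander, to be left alone: yellow roll of tape lying flat, 90 across, 24 high mm. Origin: its underside.
- calculator: Bystander, to be left alone: black calculator, 130 x 75 x 14 mm. Origin: its underside.
- driver: Bystander, to be left alone: screwdriver lying flat, about 200 mm. Origin: its underside.
- padlock_tin: Bystander, to be left alone: red tin, 85 x 55 x 28 mm. Origin: its underside.
There are look-alikes about, which are no part of the job. Of the things shaped like the part that bears bookend_center, the wooden one is meant.

How it is judged:
On the way, in this order (a step that is already met when the one before it is completed fails the run):
1. the bookend lies flat in the gap, below the rim, let go (horizontal distance between bookend_center and gap below 0.008 m and z of bookend_center in the frame of gap between 0.017 and 0.027 m and angle between bookend_center's own z axis and vertical below 0.08 rad and angle between the x axis of bookend_center and the x axis of carton, either way round below 0.15 rad and contact force between the fingers and bookend below 0.1 N), for 0.2 s.
2. the slat, level and across the carton, touches the rim at the red-taped end (y of slat_center in the frame of carton below -0.075 m and x of slat_center in the frame of carton between -0.03 and 0.03 m and angle between slat_center's own x axis and vertical between 1.47 and 1.67 rad and angle between the x axis of slat_center and the x axis of carton, either way round below 0.2 rad and contact force between slat and carton above 0.1 N), for 0.05 s.
3. it touches the rim a quarter of the way along (y of slat_center in the frame of carton between -0.06 and -0.02 m and x of slat_center in the frame of carton between -0.03 and 0.03 m and angle between slat_center's own x axis and vertical between 1.47 and 1.67 rad and angle between the x axis of slat_center and the x axis of carton, either way round below 0.2 rad and contact force between slat and carton above 0.1 N).
4. it touches the rim half-way (y of slat_center in the frame of carton between -0.02 and 0.02 m and x of slat_center in the frame of carton between -0.03 and 0.03 m and angle between slat_center's own x axis and vertical between 1.47 and 1.67 rad and angle between the x axis of slat_center and the x axis of carton, either way round below 0.2 rad and contact force between slat and carton above 0.1 N).
5. it touches the rim three quarters of the way along (y of slat_center in the frame of carton between 0.02 and 0.06 m and x of slat_center in the frame of carton between -0.03 and 0.03 m and angle between slat_center's own x axis and vertical between 1.47 and 1.67 rad and angle between the x axis of slat_center and the x axis of carton, either way round below 0.2 rad and contact force between slat and carton above 0.1 N).
6. it touches the rim at the other end (y of slat_center in the frame of carton above 0.075 m and x of slat_center in the frame of carton between -0.03 and 0.03 m and angle between slat_center's own x axis and vertical between 1.47 and 1.67 rad and angle between the x axis of slat_center and the x axis of carton, either way round below 0.2 rad and contact force between slat and carton above 0.1 N), for 0.05 s.
At the end, for the whole second after the job is handed in: The bookend lies in the gap (its centre within 8 mm sideways of the gap's point and 17 to 27 mm above it, tilted less than 0.08 rad), at rest; the slat rests level on the books, its centre within 70 mm (along) and 55 mm (across) of the middle of their top (horizontal distance between bookend_center and gap below 0.008 m and z of bookend_center in the frame of gap between 0.017 and 0.027 m and angle between bookend_center's own z axis and vertical below 0.08 rad and angle between the x axis of bookend_center and the x axis of carton, either way round below 0.15 rad and linear speed of each of bookend, slat below 0.01 m/s and angular speed of slat below 0.1 rad/s and x of slat_center in the frame of books_top between -0.07 and 0.07 m and y of slat_center in the frame of books_top between -0.055 and 0.055 m and z of slat_center in the frame of books_top between 0.006 and 0.022 m and angle between slat_center's own x axis and vertical between 1.47 and 1.67 rad); the robot touches nothing.
It fails at once if the slat is pressed on the carton with more than 40 N (contact force between slat and carton above 40 N).
It fails at once if a bystander is moved by more than 30 mm or tipped (distance of any of mug, gel, flask, tape, calculator, driver, padlock_tin from where it was at the start of the episode above 0.03 m or angle between any of mug, gel, flask, tape, calculator, padlock_tin's own z axis and vertical above 0.5 rad).
It also fails if it takes over 70 s, if anything falls off the work surface, if the arm or the gripper's body presses on something with over 40 N, if the wrist force passes 120 N, or if a joint passes its speed limit or range.

## Working session

There is one attempt and no reset: what is moved stays moved. The work goes in short steps, each a Python script; the robot and the scene stay as the last script left them, time stands still between calls to the robot, and variables do not carry over. Pictures are saved under pics/ and viewed, at most 10 in all, crops included, and the job is handed in when it is done.

```bash
mkdir -p pics; python3 - <<'E'
from rig import robot
import cv2, numpy as np, pickle
d={}
for n in ("side","top","wrist"):
    im=robot.get_image(n); d[n]=im
    cv2.imwrite(f"pics/{n}0.png",im["pixels"])
    print(n,{k:(np.round(v,4).tolist() if not np.isscalar(v) else v) for k,v in im.items() if k!="pixels"})
pickle.dump(d,open("im0.pkl","wb"))
print(robot.grasp_offset, robot.state())
E
```

```text
side {'fovy': 49.80834966355034, 'cx': 317.30262200048327, 'cy': 244.0492957841302, 'distortion': [0.0345, 0.0, 0.0, 0.0, 0.0], 'world_to_cam': [[0.9652, -0.2616, -0.0004, -0.4533], [0.1888, 0.6955, 0.6933, -0.1518], [-0.1811, -0.6692, 0.7207, -1.1583], [0.0, 0.0, 0.0, 1.0]]}
top {'fovy': 51.511132259136765, 'cx': 318.1935771535357, 'cy': 250.42111708816137, 'distortion': [-0.0981, 0.0, 0.0, 0.0, 0.0], 'world_to_cam': [[0.0031, -0.9999, 0.0122, -0.0093], [0.9942, 0.0044, 0.1071, -0.5006], [-0.1072, 0.0118, 0.9942, -1.28], [0.0, 0.0, 0.0, 1.0]]}
wrist {'fovy': 60.96884875868146, 'cx': 318.06467846768294, 'cy': 239.9764544454597, 'distortion': [-0.0023, 0.0, 0.0, 0.0, 0.0], 'hand_eye': [[0.0001, 0.9539, 0.3001, 0.0776], [1.0, -0.0003, 0.0006, -0.0007], [0.0007, 0.3001, -0.9539, -0.1419], [0.0, 0.0, 0.0, 1.0]]}
0.0187 {'time': 0.15, 'q': array([ 1.15620020e+00,  4.86055009e-02,  9.79256680e-02,  1.62199469e+00,
       -1.66099705e-05,  1.44300372e+00]), 'qd': array([-0.00142197, -0.00169705,  0.0045003 , -0.00092628,  0.00094761,
        0.00107745]), 'effort': array([ 1.32963636e-03, -3.39260781e+01,  3.20423877e+01,  1.53397769e-02,
       -1.12165676e-04,  1.02880469e-05]), 'ee_pos': array([0.14833275, 0.5031043 , 0.23035705]), 'tcp_rot': array([-4.48897620e-01, -3.10886261e+00,  2.84897672e-03]), 'ft_force': array([ 0.07217103,  0.63745278, -0.67525442]), 'torque': array([ 0.0119194 , -0.00420161, -0.01026612]), 'gripper_force': 0.0, 'gripper_width': 0.9994340675898147}
```

View pics/top0.png

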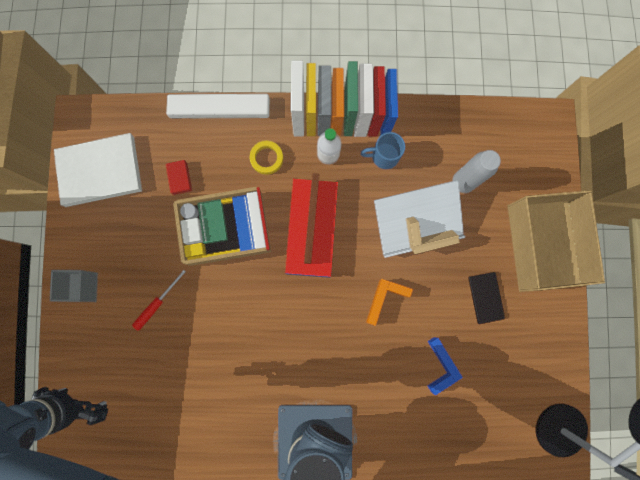

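View pics/side0.png

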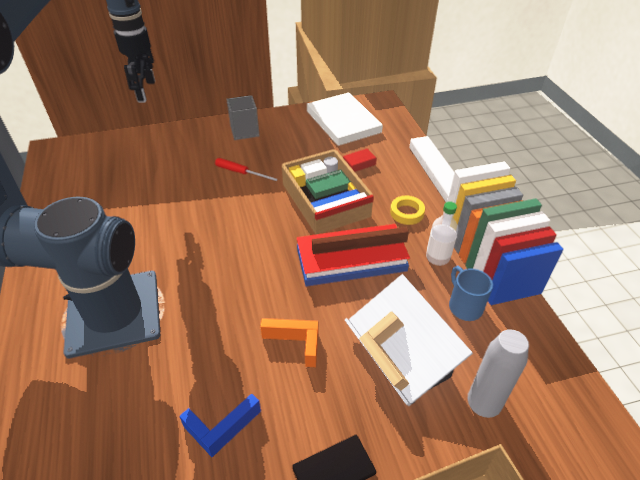

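The top view shows the carton at about (221,226), with its taped end on the right (world -y), so carton x ≈ world +x. The books and slat are at (312,227). The wooden L is on the stand around (432,238), with its short arm on the left (world +y). The side view agrees. Next I'll get rough positions and take a wrist close-up of each.

```bash
cat > h.py <<'E'
from rig import robot
import cv2, numpy as np, pickle
from scipy.spatial.transform import Rotation as Ro
def down(yaw):
    c,s=np.cos(yaw),np.sin(yaw); return np.array([[c,s,0],[s,-c,0],[0,0,-1.]])
def rv(R): return Ro.from_matrix(R).as_rotvec()
def cam2world(im):
    if "world_to_cam" in im: return np.linalg.inv(np.array(im["world_to_cam"]))
    T=np.eye(4); T[:3,:3]=Ro.from_rotvec(im["rot"]).as_matrix(); T[:3,3]=im["pos"]; return T@np.array(im["hand_eye"])
def ray(im,px):
    px=np.array(px,float).reshape(-1,1,2); f=240/np.tan(np.radians(im["fovy"]/2))
    K=np.array([[f,0,im["cx"]],[0,f,im["cy"]],[0,0,1]])
    u=cv2.undistortPoints(px,K,np.array(im["distortion"],float))[:,0]
    T=cam2world(im); d=np.c_[u[:,0],-u[:,1],-np.ones(len(u))]@T[:3,:3].T
    return T[:3,3],d
def onplane(im,px,p0,n=(0,0,1)):
    o,d=ray(im,px); n=np.array(n,float); p0=np.array([0,0,p0]) if np.isscalar(p0) else np.array(p0)
    return o+d*(((p0-o)@n)/(d@n))[:,None]
def snap(name,save):
    s=robot.state(); im=robot.get_image(name)
    if name=="wrist": im["pos"]=s["ee_pos"]; im["rot"]=s["tcp_rot"]
    cv2.imwrite(f"pics/{save}.png",im["pixels"]); pickle.dump(im,open(f"pics/{save}.pkl","wb")); return im
def load(s): return pickle.load(open(f"pics/{s}.pkl","rb"))
E
python3 - <<'E'
from h import *
im=pickle.load(open("im0.pkl","rb"))["top"]
np.set_printoptions(precision=4,suppress=True)
c=onplane(im,[(221,226)],.072)[0]; b=onplane(im,[(312,227)],.047)[0]; k=onplane(im,[(437,243)],.08)[0]
print(c,b,k)
for n,p,y in (("c",c,np.pi),("c",c,0),("b",b,np.pi),("b",b,0),("k",k,np.pi/2),("k",k,-np.pi/2),("k",k,np.pi)):
    print(n,round(y,2),robot.inverse_kinematics([p[0],p[1],.2],rv(down(y))))
# views, camera looking down: tool x toward base, camera offset
for n,p,z in (("carton",c,.30),("books",b,.27),("stand",k,.28)):
    robot.move_pose([p[0]-.02,p[1],z],rv(down(np.pi)))
    robot.sleep(.2); snap("wrist",n+"1")
print(robot.state()["time"])
a=[cv2.resize(cv2.imread(f"pics/{n}1.png"),(400,300),interpolation=cv2.INTER_AREA) for n in("carton","books","stand")]
cv2.imwrite("pics/m1.png",np.vstack([np.hstack(a[:2]),np.hstack([a[2],a[2]*0])]))
E
```

```text
[0.5574 0.2415 0.072 ] [0.5596 0.0091 0.047 ] [ 0.5152 -0.3093  0.08  ]
c 3.14 [0.2985 0.2611 0.2753 1.585  0.     0.2985]
c 0 [ 0.2985  0.2611  0.2753  1.585   0.     -2.8431]
b 3.14 [-0.1036  0.1335  0.1284  1.5657  0.     -0.1036]
b 0 [-0.1036  0.1335  0.1284  1.5657  0.      3.038 ]
k 1.57 [-0.6522  0.2433  0.2541  1.5816  0.      0.9186]
k -1.57 [-0.6522  0.2433  0.2541  1.5816  0.     -2.223 ]
k 3.14 [-0.6522  0.2433  0.2541  1.5816  0.     -0.6522]
4.7917
```

View pics/m1.png

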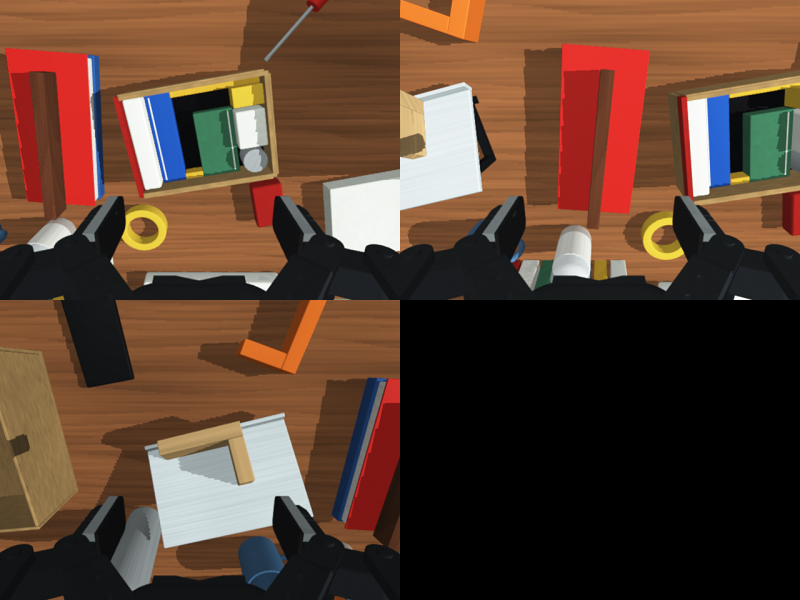

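The wrist views show all three targets clearly: the carton has its tape on the left and a dark L gap between the blue box and the green one. I'll enlarge to pick corners.

```bash
python3 - <<'E'
import cv2,numpy as np
def crop(n,x0,y0,w,h,s,step=20):
    im=cv2.imread(f"pics/{n}.png")[y0:y0+h,x0:x0+w]; im=cv2.resize(im,None,fx=s,fy=s,interpolation=cv2.INTER_CUBIC)
    for x in range(-(-x0//step)*step,x0+w,step):
        X=int((x-x0)*s); cv2.line(im,(X,0),(X,5),(255,0,255),1); cv2.putText(im,str(x),(X,14),0,.33,(255,255,255),1)
    for y in range(-(-y0//step)*step,y0+h,step):
        Y=int((y-y0)*s); cv2.line(im,(0,Y),(5,Y),(255,0,255),1); cv2.putText(im,str(y),(6,Y+4),0,.33,(255,255,255),1)
    return im
cv2.imwrite("pics/z1.png",crop("carton1",170,100,290,220,2.75))
cv2.imwrite("pics/z2.png",np.hstack([crop("stand1",225,170,190,150,3)[:450],cv2.copyMakeBorder(crop("books1",230,60,180,320,1.25),0,50,0,0,0)]))
E
```

```text
(no output)
```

View pics/z1.png

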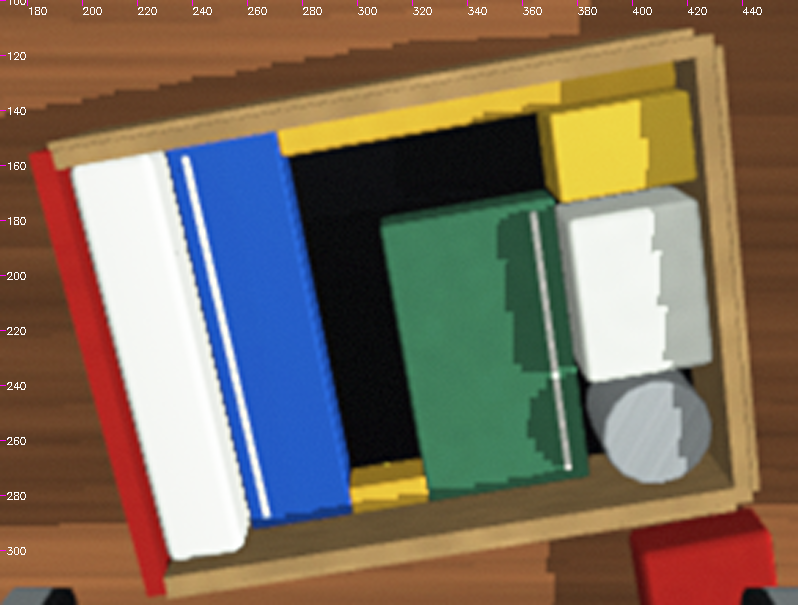

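View pics/z2.png

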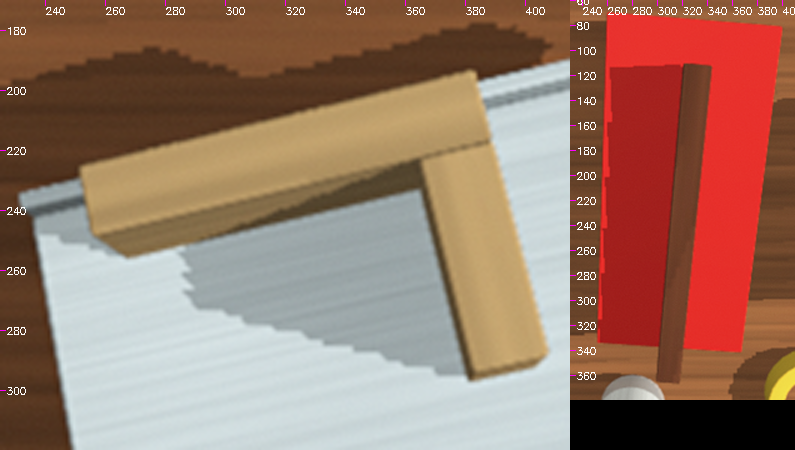

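The carton corners and gap edges are clear, as are the bookend's top face and the slat's ends. Now I'll turn them into poses.

```bash
python3 - <<'E'
from h import *
np.set_printoptions(precision=4,suppress=True)
im=load("carton1"); f=lambda L:[(170+x/2.75,100+y/2.75) for x,y in L]
q=onplane(im,f([(32,152),(718,35),(756,492),(155,596)]),.072); print(q)
for i in range(4): print(np.linalg.norm(q[i]-q[(i+1)%4]),end=" ")
ex=(q[3]-q[0]+q[2]-q[1]); ey=(q[1]-q[0]+q[2]-q[3]); print("ctr",q.mean(0),"yaw x",np.arctan2(ex[1],ex[0]),"yaw y",np.arctan2(-ey[0],ey[1]))
yaw=np.arctan2(-ey[0],ey[1]); ctr=q.mean(0); R=np.array([[np.cos(yaw),np.sin(yaw)],[-np.sin(yaw),np.cos(yaw)]])
g=onplane(im,f([(290,157),(352,487),(382,222),(428,490),(278,133),(352,512),(545,190),(540,115)]),.042)
print("gap pts in carton [blueNear,blueFar,greenNear,greenFar,blue0,blue1]\n",(g[:,:2]-ctr[:2])@R.T)
# slat
im=load("books1"); f=lambda L:[(230+(x-570)/1.25,60+y/1.25) for x,y in L]
s=onplane(im,f([(683,64),(711,67),(680,383),(657,382)]),.083)
b=onplane(im,f([(607,20),(782,27),(742,352),(598,342)]),.047)
for n,s_ in(("slat",s),("books",b)):
    d=s_[2]+s_[3]-s_[0]-s_[1]; print(n,s_.mean(0),"yaw",np.arctan2(d[1],d[0]),"len",np.linalg.norm(d)/2,"wid",np.linalg.norm(s_[0]-s_[1]))
# bookend
im=load("stand1"); f=lambda L:np.array([(225+x/3,170+y/3) for x,y in L])
px=f([(473,70),(80,168),(93,236),(422,160),(470,376),(546,352),(128,257)])
ob=np.array([(-60,-11,22),(60,-11,22),(60,11,22),(-38,11,22),(-38,74,22),(-60,74,22),(60,11,-22)])/1000.
F=240/np.tan(np.radians(im["fovy"]/2)); K=np.array([[F,0,im["cx"]],[0,F,im["cy"]],[0,0,1]])
ok,r,t=cv2.solvePnP(ob,px,K,np.array(im["distortion"],float))
e=cv2.projectPoints(ob,r,t,K,np.array(im["distortion"],float))[0][:,0]-px; print("reproj",np.abs(e).max())
M=np.eye(4);M[:3,:3]=np.diag([1,-1,-1])@cv2.Rodrigues(r)[0];M[:3,3]=np.diag([1,-1,-1])@t[:,0]
W=cam2world(im)@M; print("PnP\n",W,"tilt",np.degrees(np.arccos(W[2,2])),"yaw",np.arctan2(W[1,0],W[0,0]))
# plane-constrained: top face plane 30deg about bookend x
yaw=np.arctan2(W[1,0],W[0,0]); s3=.5;c3=np.cos(np.pi/6)
ux=np.array([np.cos(yaw),np.sin(yaw),0]); up=np.array([-np.sin(yaw),np.cos(yaw),0]); n=np.array([0,0,c3])-up*s3; uy=np.cross(n,ux)
q=onplane(im,px[:6],W[:3,3]*[1,1,0]+[0,0,.0596]+.022*n,n)
c=[p-ux*o[0]-uy*o[1]-n*.022 for p,o in zip(q,ob)]; print("plane",np.mean(c,0),np.std(c,0)); print("len",np.linalg.norm(q[0]-q[1]),np.linalg.norm(q[0]-q[5]))
d=q[1]-q[0]; print("yaw",np.arctan2(d[1],d[0]))
E
```

```text
[[0.4962 0.1198 0.072 ]
 [0.4596 0.3395 0.072 ]
 [0.6151 0.3663 0.072 ]
 [0.6568 0.1492 0.072 ]]
0.22273460040059403 0.15779561213030394 0.22100228043798764 0.1632628139866586 ctr [0.5569 0.2437 0.072 ] yaw x 0.17563953220042955 yaw y 0.17748678975318313
gap pts in carton [blueNear,blueFar,greenNear,greenFar,blue0,blue1]
 [[-0.0629 -0.0326]
 [ 0.0639 -0.0349]
 [-0.0347 -0.005 ]
 [ 0.0702 -0.0063]
 [-0.0717 -0.0351]
 [ 0.0741 -0.0369]
 [-0.0357  0.054 ]
 [-0.0617  0.0559]]
slat [0.5762 0.0109 0.083 ] yaw -0.08163986251206697 len 0.22781423013193836 wid 0.01736872208724706
books [0.5585 0.0108 0.047 ] yaw -0.06985486536150241 len 0.24578001920048276 wid 0.11705838684125128
reproj 31.038703374157052
PnP
 [[-0.0593  0.297  -0.953   0.5502]
 [-0.9811  0.1589  0.1105 -0.3048]
 [ 0.1842  0.9416  0.282   0.0288]
 [ 0.      0.      0.      1.    ]] tilt 73.62130079462493 yaw -1.6311375982958416
plane [ 0.5211 -0.3001  0.0427] [0.0138 0.0096 0.0081]
len 0.12405657349641386 0.08894090722702015
yaw -1.3541720971328979
```

```bash
python3 - <<'E'
from h import *
np.set_printoptions(precision=4,suppress=True)
im=load("stand1"); f=lambda L:np.array([(225+x/3,170+y/3) for x,y in L])
px=f([(473,70),(80,168),(93,236),(422,160),(470,376),(546,352),(128,257)])
ob=np.array([(-60,-11,22),(60,-11,22),(60,11,22),(-38,11,22),(-38,74,22),(-60,74,22),(60,11,-22)])/1000.
F=240/np.tan(np.radians(im["fovy"]/2)); K=np.array([[F,0,im["cx"]],[0,F,im["cy"]],[0,0,1]])
D=np.array(im["distortion"],float)
ok,r,t=cv2.solvePnP(ob,px,K,D,flags=cv2.SOLVEPNP_SQPNP); r,t=cv2.solvePnPRefineLM(ob,px,K,D,r,t)
print("reproj",(cv2.projectPoints(ob,r,t,K,D)[0][:,0]-px).round(1).tolist())
M=np.eye(4);M[:3,:3]=np.diag([1,-1,-1])@cv2.Rodrigues(r)[0];M[:3,3]=np.diag([1,-1,-1])@t[:,0]
W=cam2world(im)@M; print("PnP\n",W,"tilt",np.degrees(np.arccos(W[2,2])))
yaw=-1.354;s3=.5;c3=np.cos(np.pi/6)
for it in range(4):
    ux=np.array([np.cos(yaw),np.sin(yaw),0]); up=np.array([-np.sin(yaw),np.cos(yaw),0]); n=np.array([0,0,c3])-up*s3; uy=np.cross(n,ux)
    if it==0: c0=onplane(im,px[:2].mean(0),.0787)[0]+uy*.011-n*.022; c0[2]=.0596
    q=onplane(im,px[:6],c0+.022*n,n)
    cs=np.array([p-ux*o[0]-uy*o[1]-n*.022 for p,o in zip(q,ob)]); c=cs.mean(0)
    c0=c.copy(); c0[2]=.0596
    d=q[1]-q[0]; yaw=np.arctan2(d[1],d[0])
    print("plane",c,cs.std(0),"len",np.linalg.norm(q[0]-q[1]),np.linalg.norm(q[0]-q[5]),yaw)
print(ux,uy,n)
E
```

```text
reproj [[0.2, 0.3], [0.1, -0.5], [0.3, 0.4], [-1.4, -0.1], [0.3, -1.0], [0.6, 1.1], [-0.0, -0.1]]
PnP
 [[ 0.2426  0.8565 -0.4556  0.5206]
 [-0.9701  0.2172 -0.1083 -0.3052]
 [ 0.0062  0.4683  0.8835  0.0542]
 [ 0.      0.      0.      1.    ]] tilt 27.927253679120735
plane [ 0.5191 -0.3049  0.0598] [0.0016 0.001  0.001 ] len 0.11823573465335274 0.08325775087510205 -1.3224700201794144
plane [ 0.5196 -0.3052  0.0598] [0.0006 0.001  0.0004] len 0.11840114513799449 0.08307804492028739 -1.3188182154258574
plane [ 0.5197 -0.3053  0.0597] [0.0006 0.0011 0.0004] len 0.11847647293184771 0.08309494343451423 -1.3183951952561501
plane [ 0.5197 -0.3053  0.0596] [0.0006 0.0011 0.0004] len 0.11849404599480914 0.08310308102636672 -1.31834619306104
[ 0.2497 -0.9683  0.    ] [0.8386 0.2163 0.5   ] [-0.4842 -0.1249  0.866 ]
```

Both methods agree on the bookend: centre ≈ (0.520,-0.305,0.055), yaw -1.322, tilt 30°. The gap is at (0.5606,0.2235), yaw 0.176. Picking now.

```bash
python3 - <<'E'
from h import *
np.set_printoptions(precision=4,suppress=True)
yaw=-1.322; up=np.array([-np.sin(yaw),np.cos(yaw),0]); ux=np.array([np.cos(yaw),np.sin(yaw),0])
n=np.array([0,0,np.cos(np.pi/6)])-.5*up; uy=np.cross(n,ux)
c=np.array([.5203,-.3053,.0552]); R=np.c_[-ux,uy,-n]; gp=c-.010*ux+.001*n
print(robot.inverse_kinematics(gp,rv(R)),robot.inverse_kinematics([.5606,.2235,.2],rv(down(.176+np.pi))))
robot.move_pose(gp+.09*n,rv(R)); robot.movel(gp,speed=.12,stop_force=8) and print("touched")
s=robot.state(); print(s["ee_pos"]-gp,s["ft_force"])
robot.command_gripper(0.,60); s=robot.state(); print("w",s["gripper_width"],s["gripper_force"],s["ft_force"])
robot.movel(gp+.06*n,speed=.1); robot.movel(gp+.06*n+[0,0,.12],speed=.2)
s=robot.state(); print("w",s["gripper_width"],s["gripper_force"],s["ft_force"],s["time"])
robot.move_pose([.5606-.010*np.cos(.176),.2235-.010*np.sin(.176),.20],rv(down(.176+np.pi)))
robot.sleep(.2); snap("wrist","held"); snap("top","held_top"); print(robot.state()["time"],robot.state()["ee_pos"])
E
```

```text
[-0.8781 -0.0287 -0.4231  0.9333  0.4685  0.5021] [0.2683 0.2504 0.2625 1.5829 0.     0.0923]
[ 0.0006 -0.0005  0.001 ] [-0.1884 -0.0548 -0.0815]
w 0.24460779399296745 62.861716747283936 [ 3.8514 -0.0093  2.8408]
w 0.24595273797534306 62.615708112716675 [ 0.2821 -1.002  -1.9566] 8.8
11.025 [0.551  0.221  0.2001]
```

View pics/held.png

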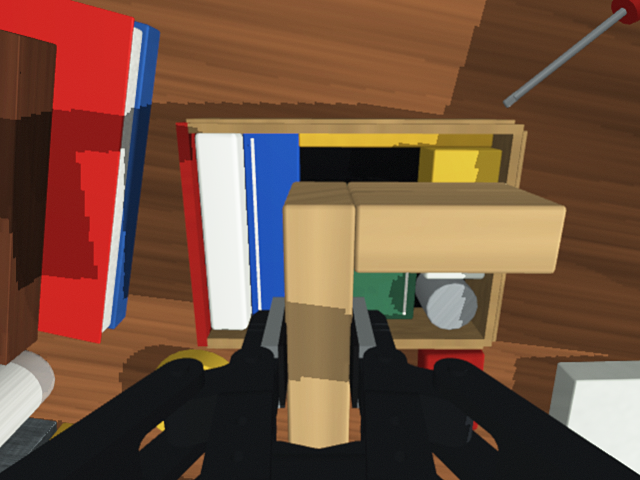

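The L is held straight, with its short arm to +y and in line with the carton. I'll measure its offset in the hand by PnP on its corners at (285,205), (566,205), (555,272), (355,271) and (292,182), then check the gap corners at (300,148) and (420,148).

```bash
python3 - <<'E'
from h import *
np.set_printoptions(precision=4,suppress=True)
im=load("held"); px=np.array([(285,205),(566,205),(555,272),(355,271),(292,182)],float)
ob=np.array([(-60,-11,22),(-60,74,22),(-38,74,22),(-38,11,22),(-60,-11,-22)])/1000.
F=240/np.tan(np.radians(im["fovy"]/2)); K=np.array([[F,0,im["cx"]],[0,F,im["cy"]],[0,0,1]]);D=np.array(im["distortion"],float)
ok,r,t=cv2.solvePnP(ob,px,K,D,flags=cv2.SOLVEPNP_SQPNP); r,t=cv2.solvePnPRefineLM(ob,px,K,D,r,t)
print("reproj",(cv2.projectPoints(ob,r,t,K,D)[0][:,0]-px).round(1).tolist())
M=np.eye(4);M[:3,:3]=np.diag([1,-1,-1])@cv2.Rodrigues(r)[0];M[:3,3]=np.diag([1,-1,-1])@t[:,0]
T=np.array(im["hand_eye"])@M; print("in tool",T[:3,3],"\n",T[:3,:3])
q=onplane(im,[(300,148),(420,148)],.042)[:,:2]; y=.176; R=np.array([[np.cos(y),np.sin(y)],[-np.sin(y),np.cos(y)]])
print("gap corners rel. gap est (expect -.064,-.015 / -.064,.078):",(q-[.5606,.2235])@R.T)
E
```

```text
reproj [[-0.5, -0.8], [0.3, -0.8], [-1.0, 0.3], [0.7, 1.5], [0.7, -0.1]]
in tool [-0.0089  0.0004 -0.0003] 
 [[-0.9999 -0.0007  0.0114]
 [-0.0007  1.      0.0045]
 [-0.0114  0.0045 -0.9999]]
gap corners rel. gap est (expect -.064,-.015 / -.064,.078): [[-0.0628 -0.0144]
 [-0.0627  0.072 ]]
```

```bash
python3 - <<'E'
from h import *
np.set_printoptions(precision=4,suppress=True)
y=.176; ex=np.array([np.cos(y),np.sin(y),0]); ey=np.array([-np.sin(y),np.cos(y),0])
p=np.array([.5606,.2235,0])+.0003*ex-.0089*ex-.0004*ey; r=rv(down(y+np.pi))
robot.movel(p+[0,0,.10],speed=.15,rotation=r); robot.sleep(.1)
t=robot.movel(p+[0,0,.040],speed=.04,stop_force=5); s=robot.state(); print(t,s["ee_pos"],s["ft_force"],s["time"])
snap("wrist","ins")
if s["ee_pos"][2]<.05:
    robot.command_gripper(.6); robot.sleep(.2); robot.movel(p+[0,0,.20],speed=.2)
    robot.movel(p+[0,0,.25]-.06*ex,speed=.2); robot.sleep(.1)
    snap("wrist","seated"); print(robot.state()["time"])
E
```

```text
True [0.552  0.2215 0.0423] [-0.6127 -0.7767  4.68  ] 13.2667
15.5583
```

```bash
python3 -c "
import cv2,os,numpy as np
a=[cv2.resize(cv2.imread(f'pics/{n}.png'),(400,300),interpolation=cv2.INTER_AREA) for n in ('ins','seated') if os.path.exists(f'pics/{n}.png')]
cv2.imwrite('pics/m2.png',np.hstack(a))"
```

```text
(no output)
```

View pics/m2.png

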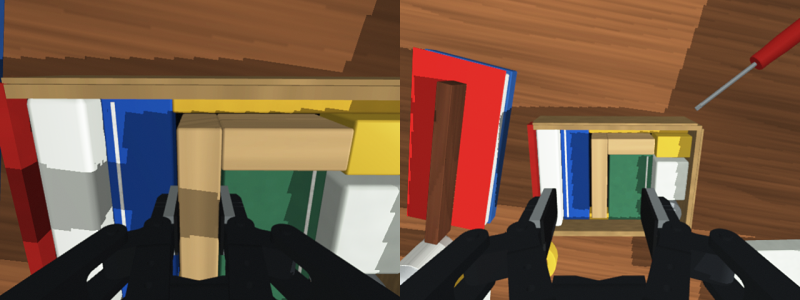

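The bookend sits in the gap: contact came at TCP z 0.0423, as expected, and its top is below the rim. Now the slat.

```bash
python3 - <<'E'
from h import *
np.set_printoptions(precision=4,suppress=True)
y=.176; ex=np.array([np.cos(y),np.sin(y),0]); ey=np.array([-np.sin(y),np.cos(y),0]); C=np.array([.5569,.2437,0])
sy=-.0816; sc=np.array([.5757,.0109,0]); rs=rv(down(sy+np.pi)); rc=rv(down(y+np.pi))
robot.move_pose(sc+[0,0,.15],rs); print("touch",robot.movel(sc+[0,0,.057],speed=.12,stop_force=8))
robot.command_gripper(0.,60); s=robot.state(); print("w",s["gripper_width"],s["gripper_force"],s["ee_pos"],s["ft_force"])
robot.movel(sc+[0,0,.15],speed=.15)
a=C-.088*ey; robot.move_pose(a+[0,0,.13],rc); robot.movel(a+[0,0,.092],speed=.1); robot.sleep(.2)
snap("wrist","slat_held"); snap("side","slat_side")
f0=np.mean([(robot.sleep(.02),robot.state()["ft_force"])[1] for _ in range(5)],0)
t=robot.movel(a+[0,0,.074],speed=.02,stop_force=3.); s=robot.state()
print(t,f0,s["ft_force"],s["ee_pos"],s["gripper_width"],s["time"])
np.save("f0.npy",f0)
robot.sleep(.15); s=robot.state(); print(s["ft_force"]-f0,s["ee_pos"],s["torque"])
E
python3 -c "
import cv2,numpy as np
a=cv2.resize(cv2.imread('pics/slat_held.png'),(400,300),interpolation=cv2.INTER_AREA);b=cv2.resize(cv2.imread('pics/slat_side.png')[90:300,200:480],(400,300))
cv2.imwrite('pics/m3.png',np.hstack([a,b]))"
```

```text
touch False
w 0.19607081968677662 62.03105092048645 [0.5767 0.0108 0.0583] [0.3301 0.4677 2.7911]
True [-0.0076  0.3023 -1.0929] [-0.4752 -0.6338  3.4965] [0.5723 0.1571 0.0833] 0.1965943483749064 20.6917
[-0.6045  0.5947  5.9802] [0.5723 0.1571 0.0833] [ 0.0618 -0.068  -0.0082]
```

View pics/m3.png

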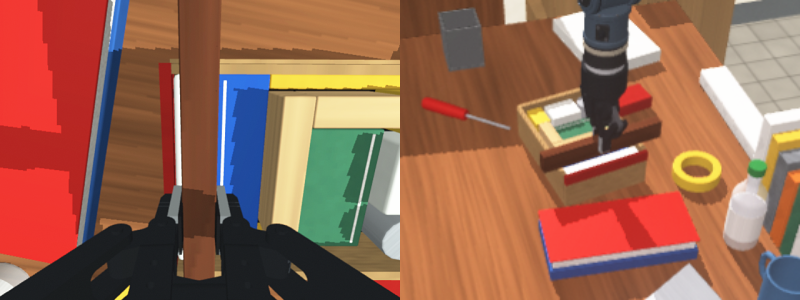

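The slat is level and square across the taped end, pressing at 6 N. Now sliding with small force corrections.

```bash
python3 - <<'E'
from h import *
np.set_printoptions(precision=4,suppress=True)
y=.176; ey=np.array([-np.sin(y),np.cos(y),0]); C=np.array([.5569,.2437,0]); f0=np.load("f0.npy")
z=robot.state()["ee_pos"][2]; L=[]
for u in np.linspace(-.088,.088,45)[1:]:
    robot.movel(C+u*ey+[0,0,z],speed=.04); s=robot.state(); f=s["ft_force"][2]-f0[2]
    L.append((round(u,3),round(f,1),round(s["ee_pos"][2],4)))
    if f>18 : print("high",f)
    z+=float(np.clip((f-6)*6e-5,-.0005,.0005))
robot.sleep(.15); s=robot.state(); print(L[::3]); print(min(l[1] for l in L),max(l[1] for l in L),s["ft_force"]-f0,s["ee_pos"],s["time"])
snap("side","slat_end"); snap("top","slat_end_top")
E
```

```text
[(np.float64(-0.084), np.float64(3.2), np.float64(0.0833)), (np.float64(-0.072), np.float64(6.2), np.float64(0.0833)), (np.float64(-0.06), np.float64(6.1), np.float64(0.0833)), (np.float64(-0.048), np.float64(6.2), np.float64(0.0833)), (np.float64(-0.036), np.float64(6.3), np.float64(0.0833)), (np.float64(-0.024), np.float64(7.1), np.float64(0.0833)), (np.float64(-0.012), np.float64(4.8), np.float64(0.0833)), (np.float64(0.0), np.float64(6.0), np.float64(0.0833)), (np.float64(0.012), np.float64(6.2), np.float64(0.0833)), (np.float64(0.024), np.float64(5.5), np.float64(0.0833)), (np.float64(0.036), np.float64(5.4), np.float64(0.0833)), (np.float64(0.048), np.float64(5.7), np.float64(0.0833)), (np.float64(0.06), np.float64(6.1), np.float64(0.0833)), (np.float64(0.072), np.float64(5.8), np.float64(0.0833)), (np.float64(0.084), np.float64(5.7), np.float64(0.0833))]
3.2 7.3 [ 0.8575 -2.9914  6.6556] [0.5415 0.3305 0.0833] 32.0
```

Contact held throughout, between 3 and 7 N. Returning the slat.

```bash
python3 - <<'E'
from h import *
np.set_printoptions(precision=4,suppress=True)
y=.176; ey=np.array([-np.sin(y),np.cos(y),0]); C=np.array([.5569,.2437,0])
rs=rv(down(-.0816+np.pi)); sc=np.array([.5757,.0109,0])
robot.movel(C+.088*ey+[0,0,.14],speed=.12); robot.move_pose(sc+[0,0,.12],rs); robot.movel(sc+[0,0,.065],speed=.1); robot.sleep(.1)
print(robot.movel(sc+[0,0,.054],speed=.02,stop_force=3.),robot.state()["ee_pos"])
robot.command_gripper(.6); robot.sleep(.2); robot.movel(sc+[0,0,.22],speed=.12)
robot.movel(sc+[-.12,0,.26],speed=.2); robot.sleep(.3)
snap("wrist","fin"); snap("top","fin_top"); s=robot.state(); print(s["time"],s["gripper_width"])
E
python3 -c "
import cv2,numpy as np
a=cv2.resize(cv2.imread('pics/fin.png'),(400,300),interpolation=cv2.INTER_AREA);b=cv2.resize(cv2.imread('pics/fin_top.png')[110:310,150:417],(400,300))
cv2.imwrite('pics/m4.png',np.hstack([a,b]))"
```

```text
True [0.5764 0.0108 0.0583]
38.4917 0.5980347537501323
```

View pics/m4.png

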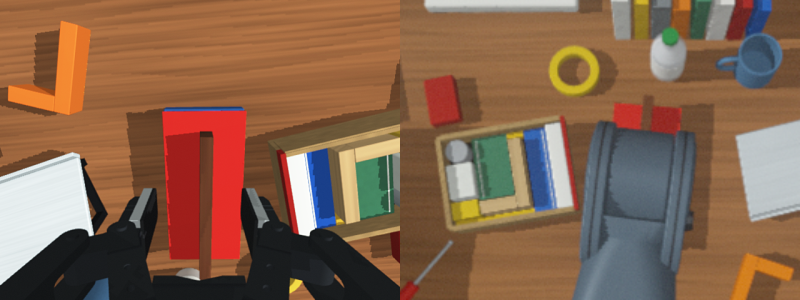

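The slat stands back on the books, the bookend lies in the gap and nothing else has moved. Handing in.

```bash
python3 -c "
from rig import robot
print(robot.close_job())"
```

```text
the job is handed in; nothing more can be done
None
```

The job is handed in at about 38 s of the 70 s allowed: the bookend lies flat in the gap, the slat slid the whole rim at 3–7 N and is back on the books, and nothing else looks moved in the last pictures; `close_job()` returned no verdict.

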